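Rebuild the coolers on two circuit boards

ROBOT

A 6-joint arm with a two-finger parallel gripper is mounted at the origin on the work surface. World frame = base frame: x ahead of the robot, y to its left, z up, the work surface at z = 0. Lengths are in mm, angles in rad, forces in N, time in s.
With the tool pointing down it reaches from about 350 to 975 mm from the base axis. Payload 7.1 kg.
Tool frame: the origin (TCP) lies midway between the tips of the shut fingers; the grasp point (between the pads) lies pinch_z behind it (pinch_z is the distance from the TCP to the grasp point, in mm); z points along the fingers, y is the line along which they close (so a half turn about z gives the same grasp; the last joint's range is limited). The gripper opens to 88 mm and grips with 3 to 60 N. Pads are 20 mm wide; open, the fingers measure 115 mm over their backs; the gripper's body (75 mm by 178 mm) begins 61 mm behind the grasp point.
Start: joints at [1.082, 0.423, 1.63, -0, 1.089, -0.019], TCP at [282.91, 557.285, 222.675] pointing down, gripper open.
Joint ranges: [-3, 3], [-0.9, 2.11], [0.09, 2.58], [-1.31, 4.45], [0.11, 2.69], [-2.54, 2.54]. Speed limits (rad/s): [2.39, 2.39, 3.01, 3.14, 3.14, 3.14].

INTERFACE

Orientations are given as a rotation vector (axis times angle).
In Python, from workcell import get_obs, get_image, close_job, pinch_z gives the robot as it stands.
- The arm moves only by the tool jog_arm, never from a script. Its argument "commands" is a list of rows, each a list of 3 entries, a list of its own where there are three numbers: the gripper command: -1 is shut, 1 is fully open, values between are in proportion, then the shift along the tool's x, y, z as a fraction of full scale, then the turn, a rotation vector about the tool's x, y, z as a fraction of full scale. In form: [[gripper, [tx, ty, tz], [rx, ry, rz]], ...]. A call has 1 to 10 rows; each row shifts and turns the commanded pose from where the row before left it, along the tool's axes as they then stand; what a row does not reach is not made up. Full scale, the value 1, is 0.1 m for a shift and 45 degrees for a turn. A row lasts 1/10 s, in which the tool goes at most 50 mm and 8.59 degrees, less where a joint would pass 70% of its speed; a pose out of reach is approached as far as the arm can. A call with a number of a shift or a turn outside -1 to 1 is refused whole. A call with a gripper value outside its range is refused whole. The fingers move at their own pace and stop on an object; the grip force is fixed at half the most. Time passes only in rows, so rows that do not move let the fingers close. It gives the time, the measured TCP pose, the force, the opening and the grip force at its end, in the units of the state.
- get_obs(): the state, without advancing time (a new reading comes with each control period).
- get_image(name): name is "scene" or "top" or "wrist"; returns a dict with "image" (400x640x3 uint8, blue, green, red), "z_map" (400x640 float32, mm along the optical axis (not along the pixel's ray), 0 where there is no reading), "intrinsics" (3x3 intrinsics, pixels), "eye" and "orientation" of the camera in the world; the wrist camera has in their place "mount" (4x4, takes a point from camera to tool coordinates, whose origin is the TCP and whose axes are the flange's). Camera axes: x right, y down, z forward; pixel columns grow to the right and rows downward; lengths in mm; the calibration is good to about 2 mm. A picture is of the moment at which its call begins: read the wrist's pose just before it.
- close_job(): hands the job in; it is judged then, once.
The state is a dict: "t": time; "qpos": joint angles; "qvel": joint speeds; "joint_torque": joint torques, N m; "ee_pos": TCP position; "orientation": TCP orientation; "ft_force": force on the tool from outside, world axes, zero at the start; "moment": the same for the moment, N m; "width": finger opening in mm; "grasp_force": force on a finger pad.
Only numpy, scipy, OpenCV 4.12 (cv2) and the standard library are available. Lean on these libraries where they do the work, as an engineer would, in place of code of your own. Each camera call takes 0.05 s, during which the arm holds its last target. There are 200 camera calls.

TASK

Rebuild the cooler on the larger circuit board: lay the copper plate flat on the steel-capped processor with its long side along the processor's long side, then the large finned heatsink on the plate, then the fan on the heatsink, each centred and square on the one below. The small finned heatsink goes, centred and square, on the black chip in the middle of the smaller board, before, between or after the others. Do not push the screwdriver, tweezers, dropper bottle or flux jar out of place.

Things in the scene. Friction and masses are not known exactly. Their poses are not given: they have to be found in the camera images.
- main_board: the larger circuit board, fixed in a holder: 130 (x) by 108 (y) mm over the aluminium rails along its long sides. Origin at table height straight below the centre of the processor, which is the middle of the board; z up, x along the rails. The processor's flat steel cap is 42 (x) by 30 (y) mm, its top 18 mm above the table (4 mm above the green board face at 14 mm). Nothing on the board is higher than 18 mm. Does not move when touched.
- power_board: the smaller circuit board, fixed in the same kind of holder: 90 (x) by 78 (y) mm. Origin at table height straight below the centre of its square black chip, 20 by 20 mm, in the middle of the board; chip top 18 mm above the table, nothing on the board higher. x along the rails, z up. Does not move when touched.
- copper_plate: loose flat copper plate, 46 (x) by 32 (y) by 8 (z) mm, 100 g. Origin at the centre of its underside, z up, long side along x.
- large_heatsink: loose large aluminium heatsink, 56 by 56 mm, 26 mm high, about 120 g, solid flat base down, straight fins along its x and flat-topped; its four sides can be gripped anywhere. Origin at the centre of its underside, z up.
- fan: loose square black fan, 50 by 50 mm, 15 mm thick, about 45 g, lying flat with the rotor seen from above. Origin at the centre of its underside, z up.
- small_heatsink: loose small aluminium heatsink, 28 by 28 mm, 20 mm high, about 25 g, fins along its x. Origin at the centre of its underside, z up.
- screwdriver: bystander: small screwdriver, 130 mm long, lying along its x; leave where it is.
- tweezers: bystander: steel tweezers, about 120 mm long, 12 mm wide, 7 mm high, lying along their x, origin under the middle; leave where they are.
- dropper_bottle: bystander: small white bottle, 26 mm in diameter, 60 mm high, standing; origin at the centre of its underside; leave where it is.
- flux_jar: bystander: low amber jar, 36 mm in diameter, 32 mm high, standing; origin at the centre of its underside; leave where it is.
Not all that is in view belongs to the job. What is shaped like the copper_plate but purple or red is not meant.

How it is judged:
By the outcome, as a careful person would: the job done as asked, in the order asked, and still so for the second after the job is handed in, with the robot touching nothing.
It also fails if it takes over 96 s, if anything falls off the work surface, if the arm or the gripper's body presses on something with over 40 N, if the wrist force passes 120 N, or if a joint passes its speed limit or range.

## Working session

There is one attempt and no reset: what is moved stays moved. The work goes in short steps, Python scripts to look and compute and a tool call to move; the robot and the scene stay as the last step left them, time stands still between calls to the robot, and variables do not carry over. Pictures are saved under pics/ and viewed, at most 17 in all, crops included, and the job is handed in when it is done.

Besides the shell and the picture viewer there is one more tool, called after "Emit:" in YAML: its name, and indented under it one key for each argument. jog_arm: Moves the arm, as the interface text tells. Its arguments: {"type":"object","properties":{"commands":{"type":"array","items":{"type":"array"}}},"required":["commands"]}

```bash
mkdir -p pics; ls
python3 - <<'E'
from workcell import *
import cv2,numpy as np
o=get_obs();print({k:np.round(v,3) for k,v in o.items()},pinch_z)
for n in("top","scene"):
    d=get_image(n);cv2.imwrite(f"pics/{n}0.png",d["image"]);np.savez(f"{n}0.npz",**d)
    print(n,d["intrinsics"],d["eye"],d["orientation"])
o=get_obs();d=get_image("wrist");print(d["mount"],d["intrinsics"])
E
```

```text
pics
{'t': np.float64(0.0), 'qpos': array([ 1.082,  0.424,  1.631, -0.   ,  1.089, -0.019]), 'qvel': array([-0.001,  0.001,  0.   ,  0.003,  0.001, -0.002]), 'joint_torque': array([-2.0000e-03, -5.4461e+01, -2.7367e+01,  6.4000e-02,  2.3000e-02,
       -0.0000e+00]), 'ee_pos': array([282.669, 556.798, 221.9  ]), 'orientation': array([-7.310e-01, -3.055e+00,  2.000e-03]), 'ft_force': array([-0.354,  0.548,  0.19 ]), 'moment': array([ 0.034,  0.021, -0.026]), 'grasp_force': np.float64(0.0), 'width': np.float64(87.518)} 18.700000000000003
top [[469.74757825   0.         323.88065806]
 [  0.         469.74757825 198.56812783]
 [  0.           0.           1.        ]] [ 381.85700471   -3.57618443 1067.02856227] [-2.12648227  2.16136337 -0.1733685 ]
scene [[487.17016154   0.         322.8793669 ]
 [  0.         487.17016154 203.85324593]
 [  0.           0.           1.        ]] [1100.1435444  -441.1365309   762.79781667] [-2.13831775 -1.09616011  0.44307901]
[[-1.52505713e-03 -9.51508907e-01 -3.07617416e-01  8.38675876e+01]
 [ 9.99998814e-01 -1.38530135e-03 -6.72682163e-04 -8.65917848e-01]
 [ 2.13920246e-04 -3.07618078e-01  9.51509891e-01 -1.62308161e+02]
 [ 0.00000000e+00  0.00000000e+00  0.00000000e+00  1.00000000e+00]] [[287.5635496    0.         320.16460842]
 [  0.         287.5635496  197.63796049]
 [  0.           0.           1.        ]]
```

View pics/top0.png

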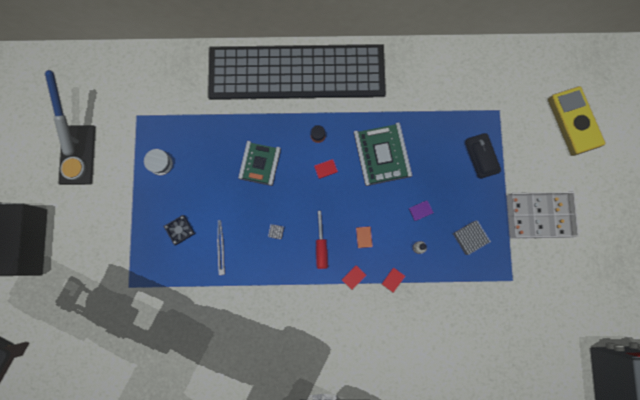

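View pics/scene0.png

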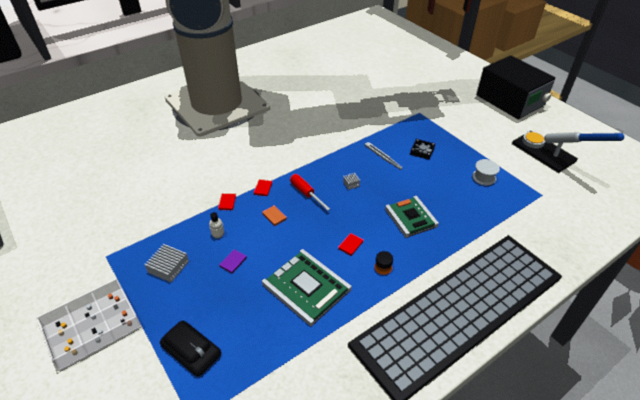

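```bash
cat > h.py <<'E'
import numpy as np,cv2
from scipy.spatial.transform import Rotation as R
def cam(d,o=None):
    "rotation, eye of camera in world; o = obs for the wrist"
    if "mount" in d:
        M=d["mount"];T=R.from_rotvec(o["orientation"]).as_matrix()
        return T@M[:3,:3],T@M[:3,3]+o["ee_pos"]
    return R.from_rotvec(d["orientation"]).as_matrix(),d["eye"]
def cast(d,px,z,o=None):
    "pixels -> world xy on plane z"
    C,e=cam(d,o);px=np.atleast_2d(np.asarray(px,float))
    r=np.c_[px,np.ones(len(px))]@np.linalg.inv(d["intrinsics"]).T@C.T
    return (e+r*((z-e[2])/r[:,2])[:,None])[:,:2]
def project(d,P,o=None):
    C,e=cam(d,o);q=(np.atleast_2d(P)-e)@C@d["intrinsics"].T
    return q[:,:2]/q[:,2:]
def rect(xy):
    "centre, long, short, angle(deg) of the long side"
    c,(w,h),a=cv2.minAreaRect(xy.astype(np.float32))
    if w<h:w,h,a=h,w,a+90
    return np.round([*c,w,h,(a+90)%180-90],1)
E
python3 - <<'E'
from h import *
d=dict(np.load("top0.npz"));im=d["image"];hsv=cv2.cvtColor(im,cv2.COLOR_BGR2HSV)
nb=((abs(hsv[...,0].astype(int)-110)>12)|(hsv[...,1]<120)|(hsv[...,2]<60)).astype(np.uint8)
H,S,V=cv2.split(hsv);print(hsv[237,364],hsv[280,394],hsv[200,300],hsv[150,383])
seeds=dict(main=(383,153,18),power=(260,162,18),copper=(364,237,8),large=(472,237,26),fan=(180,230,15),small=(276,231,20),screw=(321,240,10),twz=(221,248,7),bottle=(420,246,60),jar=(318,133,32))
n,l=cv2.connectedComponents(nb,connectivity=4)
for k,(x,y,z) in seeds.items():
    w=l[y-4:y+5,x-4:x+5];i=np.bincount(w[w>0]).argmax()
    ys,xs=np.where(l==i);print(k,len(xs),rect(cast(d,np.c_[xs,ys],z)))
big=cv2.resize(im[190:300,160:500],None,fx=2.35,fy=2.35,interpolation=2);cv2.imwrite("pics/crop1.png",big)
E
```

```text
[  8 127 157] [179 163 158] [109 172 135] [101  19 148]
main 2664 [ 648.6 -147.9  132.8  111.8   10.6]
power 1377 [631.1 134.4  92.8  82.4 -12.7]
copper 345 [ 458.4 -100.2   49.    35.7    3.9]
large 767 [ 452.5 -337.8   65.1   58.6  -61.7]
fan 515 [480.9 314.5  51.5  51.  -60.5]
small 197 [472.7  96.9  32.2  30.1  77.8]
screw 475 [454.4  -2.5 132.7  27.4   2.6]
twz 310 [440.3 223.  123.4  15.4   3.7]
bottle 153 [ 430.9 -213.2   30.    25.6   89.1]
jar 216 [ 6.924e+02  2.000e-01  3.770e+01  3.420e+01 -9.000e-01]
```

View pics/crop1.png

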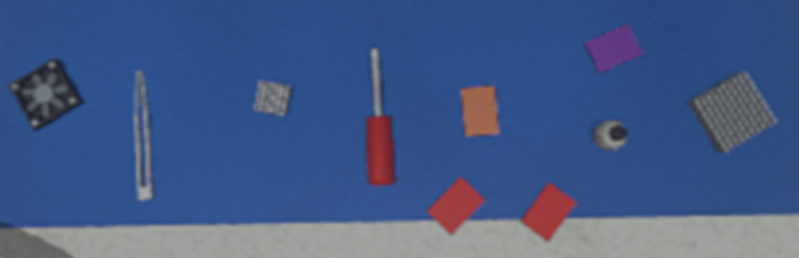

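The copper plate is at top (364,237), which is (480,110) in the crop. The lookalikes I'm ruling out are purple (421,211) and red (326,169), (355,277) and (394,280). The crop shows only one orange-copper plate. The fan is at (180,230), the large heatsink at (472,237) and the small one at (276,231).

```bash
cat >> h.py <<'E'
def plan(o,xyz,yaw):
    "rows numbers: turn about tool z (units of 45deg), then shift in tool axes (0.1 m units) after the turn"
    T=R.from_rotvec(o["orientation"]).as_matrix()
    cur=np.degrees(np.arctan2(T[1,0],T[0,0]));dy=(yaw-cur+90)%180-90
    th=np.radians(cur+dy);w=np.asarray(xyz)-o["ee_pos"]
    s=np.array([np.cos(th)*w[0]+np.sin(th)*w[1],np.sin(th)*w[0]-np.cos(th)*w[1],-w[2]])/100
    print("t",round(float(o["t"]),2),"tcp",np.round(o["ee_pos"],1),"yaw",round(cur,2),"tilt",np.round(T[:2,2],4),"TURN",round(-dy/45,3),"SHIFT",np.round(s,3))
E
python3 - <<'E'
from h import *;from workcell import *
plan(get_obs(),[450,-105,150],93.9)
E
```

```text
t 0.15 tcp [282.7 556.9 222.1] yaw 153.08 tilt [-0.0006 -0.001 ] TURN 1.315 SHIFT [-6.718  1.219  0.721]
```

Emit:
jog_arm:
  commands:
    - [1,[0,0,0],[0,0,0.188]]
    - [1,[0,0,0],[0,0,0.188]]
    - [1,[0,0,0],[0,0,0.188]]
    - [1,[0,0,0],[0,0,0.188]]
    - [1,[0,0,0],[0,0,0.188]]
    - [1,[0,0,0],[0,0,0.188]]
    - [1,[0,0,0],[0,0,0.187]]
    - [1,[-0.448,0.081,0.048],[0,0,0]]
    - [1,[-0.448,0.081,0.048],[0,0,0]]
    - [1,[-0.448,0.081,0.048],[0,0,0]]

```text
t: 1.15
ee_pos: [316.1, 423.3, 207.7]
orientation: [2.143, 2.297, -0.001]
ft_force: [-0.3, -0.9, -0.5]
width: 87.6
grasp_force: 0.0
```

Emit:
jog_arm:
  commands:
    - [1,[-0.448,0.081,0.048],[0,0,0]]
    - [1,[-0.448,0.081,0.048],[0,0,0]]
    - [1,[-0.448,0.081,0.048],[0,0,0]]
    - [1,[-0.448,0.081,0.048],[0,0,0]]
    - [1,[-0.448,0.081,0.048],[0,0,0]]
    - [1,[-0.448,0.081,0.048],[0,0,0]]
    - [1,[-0.448,0.081,0.048],[0,0,0]]
    - [1,[-0.448,0.081,0.048],[0,0,0]]
    - [1,[-0.448,0.081,0.048],[0,0,0]]
    - [1,[-0.448,0.081,0.048],[0,0,0]]

```text
t: 2.15
ee_pos: [427.8, -18.5, 160.2]
orientation: [2.144, 2.296, 0.0]
ft_force: [1.1, 0.5, 0.6]
width: 87.9
grasp_force: 0.0
```

Emit:
jog_arm:
  commands:
    - [1,[-0.448,0.081,0.048],[0,0,0]]
    - [1,[-0.448,0.081,0.048],[0,0,0]]
    - [1,[0,0,0],[0,0,0]]
    - [1,[0,0,0],[0,0,0]]
    - [1,[0,0,0],[0,0,0]]

```text
t: 2.65
ee_pos: [449.3, -104.1, 150.5]
orientation: [-2.143, -2.296, 0.001]
ft_force: [-0.3, 0.0, -0.4]
width: 87.9
grasp_force: 0.0
```

Run:
```python
from h import *;from workcell import *
o=get_obs();d=get_image("wrist");cv2.imwrite("pics/w1.png",d["image"]);plan(o,[458,-100,150],93.9)
np.savez("w1.npz",**d,**o)
print(project(d,[[458,-100,8],[648,-148,18]],o),o["qpos"])
```

```text
t 2.65 tcp [ 449.3 -104.1  150.5] yaw 93.93 tilt [-0.001   0.0005] TURN 0.001 SHIFT [0.034 0.09  0.005]
[[328.04128174 181.7996145 ]
 [493.33404592 236.21451201]] [-2.53523884e-01  2.95786265e-01  2.03728650e+00  2.64122177e-04
  8.09583939e-01 -3.22284379e-01]
```

View pics/w1.png

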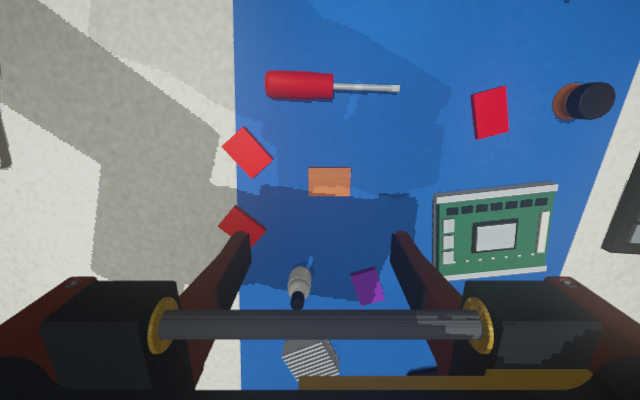

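The wrist view shows the copper plate at (329,182) and the steel cap at (495,237). The bottle at (300,285) is clear of the fingers.

```bash
cat >> h.py <<'E'
def cloud(d,o=None):
    "world xyz per pixel"
    C,e=cam(d,o);v,u=np.indices(d["z_map"].shape)
    p=np.stack([u,v,np.ones_like(u)],-1)@np.linalg.inv(d["intrinsics"]).T*d["z_map"][...,None]
    return p@C.T+e
def top(d,o,xy,z,r,lo,hi,n=3,band=3):
    "rect of the colour-masked (HSV lo..hi) face at height z within r of xy; n opens the mask"
    m=cv2.inRange(cv2.cvtColor(d["image"],cv2.COLOR_BGR2HSV),np.array(lo),np.array(hi))
    v,u=np.indices(m.shape);g=cast(d,np.c_[u.ravel(),v.ravel()],z,o).reshape(*m.shape,2)
    P=cloud(d,o);near=np.hypot(*np.moveaxis(g-xy,-1,0))<r
    mm=((m>0)&near).astype(np.uint8);k=np.ones((n,n),np.uint8)
    out=[]
    for q in (mm,mm*(abs(P[...,2]-z)<band).astype(np.uint8)):
        q=cv2.morphologyEx(q,cv2.MORPH_OPEN,k);c=cv2.findContours(q,cv2.RETR_EXTERNAL,cv2.CHAIN_APPROX_NONE)[0]
        if not c:out.append(None);continue
        c=max(c,key=cv2.contourArea).reshape(-1,2);out.append(rect(cast(d,c,z,o)))
    zz=P[...,2][mm>0];print("z med/5/95",np.round(np.percentile(zz,[50,5,95]),1) if len(zz) else None)
    return out
E
python3 - <<'E'
from h import *
o=dict(np.load("w1.npz"));d=o
hsv=cv2.cvtColor(d["image"],cv2.COLOR_BGR2HSV)
for p in[(329,182),(495,237),(455,240),(329,194),(480,236),(473,240),(330,200)]:print(p,hsv[p[1],p[0]],end=' ')
print(top(d,o,[458,-100],8,40,[5,80,80],[20,255,255]))
print(top(d,o,[648,-148],18,40,[0,0,150],[180,45,255]))
E
```

```text
(329, 182) [ 10 132 181] (495, 237) [ 94  11 189] (455, 240) [ 77 118 123] (329, 194) [  8 131 154] (480, 236) [ 90   8 190] (473, 240) [102  54  61] (330, 200) [108 174 135] z med/5/95 [8.3 7.  9.4]
[array([459.1, -99.8,  44.3,  30.5,   3.8]), array([459.1, -99.8,  44.3,  30.5,   3.8])]
z med/5/95 [18.5 17.2 19.6]
[array([ 650.9, -148.6,   41.7,   29.7,   10.5]), array([ 650.9, -148.6,   41.7,   29.7,   10.5])]
```

Emit:
jog_arm:
  commands:
    - [1,[0.036,0.101,0.3],[0,0,0]]
    - [1,[0,0,0.4],[0,0,0]]
    - [1,[0,0,0.4],[0,0,0]]
    - [1,[0,0,0.2],[0,0,0]]
    - [1,[0,0,0.1],[0,0,0]]
    - [1,[0,0,0.08],[0,0,0]]
    - [1,[0,0,0],[0,0,0]]
    - [1,[0,0,0],[0,0,0]]
    - [1,[0,0,0],[0,0,0]]

```text
t: 3.6
ee_pos: [460.6, -100.7, 3.7]
orientation: [2.143, 2.295, 0.001]
ft_force: [-1.0, 0.4, 0.7]
width: 87.7
grasp_force: 0.0
```

Emit:
jog_arm:
  commands:
    - [1,[0,0,0.015],[0,0,0]]
    - [-1,[0,0,0],[0,0,0]]
    - [-1,[0,0,0],[0,0,0]]
    - [-1,[0,0,0],[0,0,0]]
    - [-1,[0,0,0],[0,0,0]]
    - [-1,[0,0,0],[0,0,0]]
    - [-1,[0,0,0],[0,0,0]]
    - [-1,[0,0,0],[0,0,0]]

```text
t: 4.4
ee_pos: [459.7, -100.6, 1.1]
orientation: [-2.144, -2.296, 0.0]
ft_force: [-1.1, -0.4, 0.2]
width: 46.1
grasp_force: 30.0
```

Run:
```python
from h import *;from workcell import *
plan(get_obs(),[661.8,-207.6,98],100.5)
```

```text
t 4.4 tcp [ 459.7 -100.6    1.1] yaw 93.91 tilt [-0.0002  0.    ] TURN -0.146 SHIFT [-1.421  1.793 -0.969]
```

Emit:
jog_arm:
  commands:
    - [-1,[0,0,-0.3],[0,0,0]]
    - [-1,[0,0,-0.4],[0,0,0]]
    - [-1,[0,0,-0.269],[0,0,0]]
    - [-1,[0,0,0],[0,0,-0.146]]
    - [-1,[-0.284,0.359,0],[0,0,0]]
    - [-1,[-0.284,0.359,0],[0,0,0]]
    - [-1,[-0.284,0.359,0],[0,0,0]]
    - [-1,[-0.284,0.359,0],[0,0,0]]
    - [-1,[-0.284,0.359,0],[0,0,0]]
    - [-1,[0,0,0],[0,0,0]]

```text
t: 5.4
ee_pos: [666.9, -210.3, 98.2]
orientation: [2.007, 2.41, 0.003]
ft_force: [0.5, 0.8, -1.5]
width: 45.2
grasp_force: 30.0
```

Emit:
jog_arm:
  commands:
    - [-1,[0,0,0],[0,0,0]]
    - [-1,[0,0,0],[0,0,0]]
    - [-1,[0,0,0],[0,0,0]]

```text
t: 5.7
ee_pos: [660.8, -206.8, 97.9]
orientation: [-2.008, -2.414, 0.001]
ft_force: [0.4, 0.6, -1.5]
width: 45.8
grasp_force: 30.0
```

Run:
```python
from h import *;from workcell import *
o=get_obs();d=get_image("wrist");cv2.imwrite("pics/w2.png",d["image"]);np.savez("w2.npz",**d,**o)
t=top(d,o,[650.9,-148.6],18,32,[0,0,150],[180,45,255])[0];print(t)
c=top(d,o,o["ee_pos"][:2],o["ee_pos"][2]+7,40,[5,80,60],[20,255,255]);print(c)
print(o["width"],o["grasp_force"])
plan(o,[t[0],t[1],19],t[4]+90)
```

```text
z med/5/95 [18.2 17.1 19.4]
[ 650.8 -148.1   41.6   29.2   10.4]
z med/5/95 [104.9 103.  105.9]
[array([ 660.5, -204.5,   45.8,   33.4,   10.4]), array([ 660.7, -205.1,   45.8,   32.1,   10.4])]
45.796405022612994 29.999853372573853
t 5.7 tcp [ 660.8 -206.8   97.9] yaw 100.49 tilt [-0.0015  0.0005] TURN 0.002 SHIFT [0.596 0.008 0.789]
```

View pics/w2.png

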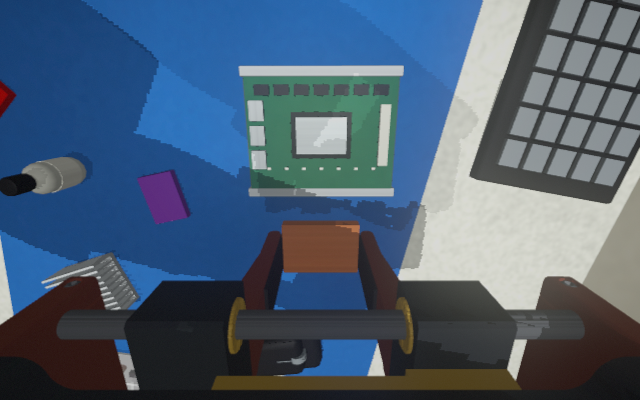

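Run:
```python
from h import *
d=dict(np.load("w2.npz"));o=d
hsv=cv2.cvtColor(d["image"],cv2.COLOR_BGR2HSV);P=cloud(d,o);z=o["ee_pos"][2]+7
for r in list(range(216,240,2))+list(range(264,280,2)):print(r,hsv[r,320],np.round(P[r,320],1),np.round(cast(d,[320,r],z,o)[0],1))
```

```text
216 [108 165 128] [ 664.1 -225.1    1.3] [ 656.9 -185. ]
218 [108 169 128] [ 664.5 -227.2    1.3] [ 657.1 -186.2]
220 [113  88  96] [ 664.9 -229.4    0.8] [ 657.3 -187.4]
222 [  9 117  87] [ 657.9 -190.5  100.4] [ 657.5 -188.7]
224 [  9 119  86] [ 657.9 -190.6  103.2] [ 657.8 -189.9]
226 [ 10 135 115] [ 658.  -191.4  104.4] [ 658.  -191.2]
228 [ 10 136 114] [ 658.1 -191.8  106.4] [ 658.2 -192.4]
230 [ 10 138 116] [ 658.4 -193.5  105.3] [ 658.5 -193.7]
232 [  9 134 116] [ 658.7 -195.   104.7] [ 658.7 -195. ]
234 [  9 138 113] [ 659.  -196.6  104.1] [ 658.9 -196.2]
236 [ 10 138 116] [ 659.2 -197.4  105. ] [ 659.2 -197.5]
238 [ 10 138 118] [ 659.4 -198.9  104.5] [ 659.4 -198.8]
264 [  9 148 117] [ 662.6 -216.1  104.7] [ 662.6 -216. ]
266 [ 10 146 115] [ 662.8 -217.3  105.1] [ 662.8 -217.4]
268 [  9 143 112] [ 663.  -218.3  105.6] [ 663.1 -218.8]
270 [  9 145 114] [ 663.4 -220.5  104.4] [ 663.3 -220.2]
272 [142  46  83] [ 663.6 -221.5  105. ] [ 663.6 -221.6]
274 [108 177 124] [ 675.8 -288.5    1.2] [ 663.8 -223. ]
276 [109 175 125] [ 676.2 -291.     1. ] [ 664.1 -224.4]
278 [108 177 125] [ 676.6 -293.2    1.1] [ 664.4 -225.8]
```

Emit:
jog_arm:
  commands:
    - [-1,[0.3,0.004,0],[0,0,0]]
    - [-1,[0.286,0.004,0],[0,0,0]]
    - [-1,[0,0,0.4],[0,0,0]]
    - [-1,[0,0,0.25],[0,0,0]]
    - [-1,[0,0,0.07],[0,0,0]]
    - [-1,[0,0,0.02],[0,0,0]]
    - [-1,[0,0,0],[0,0,0]]
    - [-1,[0,0,0],[0,0,0]]
    - [-1,[0,0,0.01],[0,0,0]]
    - [-1,[0,0,0.01],[0,0,0]]

```text
t: 6.75
ee_pos: [652.7, -150.0, 23.0]
orientation: [2.009, 2.414, 0.001]
ft_force: [0.0, -0.0, -0.7]
width: 45.7
grasp_force: 30.0
```

Run:
```python
from h import *;from workcell import *
o=get_obs();print(o["ft_force"])
plan(o,[660.7-9.9+.1,-205.9+57.8-.9,20],100.4)
```

```text
[ 0.02882118 -0.02215096 -0.68396945]
t 6.75 tcp [ 652.7 -150.    23. ] yaw 100.47 tilt [ 0.0014 -0.0004] TURN 0.002 SHIFT [ 0.014 -0.016  0.03 ]
```

Emit:
jog_arm:
  commands:
    - [-1,[0,0,0.01],[0,0,0]]
    - [-1,[0,0,0],[0,0,0]]
    - [-1,[0,0,0],[0,0,0]]

```text
t: 7.05
ee_pos: [652.2, -149.8, 21.0]
orientation: [-2.009, -2.415, 0.0]
ft_force: [0.2, -0.1, -0.5]
width: 45.7
grasp_force: 30.0
```

Run:
```python
from h import *;from workcell import *
for i in range(4):
    o=get_obs();print(o["ft_force"]);get_image("wrist")
    plan(o,[650.9,-149,20],100.4)
```

```text
[ 0.16314269 -0.06819413 -0.54801287]
t 7.05 tcp [ 652.2 -149.8   21. ] yaw 100.48 tilt [-0.0001  0.    ] TURN 0.002 SHIFT [ 0.01  -0.011  0.01 ]
[-0.02629001 -0.08702879 -1.37866286]
t 7.1 tcp [ 652.2 -149.8   21. ] yaw 100.48 tilt [-0.0001  0.    ] TURN 0.002 SHIFT [ 0.01  -0.011  0.01 ]
[-0.29994193 -0.0691404  -0.65672223]
t 7.15 tcp [ 652.2 -149.8   21.1] yaw 100.48 tilt [-0.0001  0.    ] TURN 0.002 SHIFT [ 0.01  -0.011  0.011]
[ 0.00199461  0.43176137 -0.58798139]
t 7.2 tcp [ 652.2 -149.8   21. ] yaw 100.48 tilt [-0.0001  0.    ] TURN 0.002 SHIFT [ 0.01  -0.011  0.01 ]
```

Emit:
jog_arm:
  commands:
    - [-1,[0.01,-0.011,0],[0,0,0.002]]
    - [-1,[0,0,0.005],[0,0,0]]
    - [-1,[0,0,0.005],[0,0,0]]
    - [-1,[0,0,0.005],[0,0,0]]
    - [-1,[0,0,0],[0,0,0]]
    - [-1,[0,0,0],[0,0,0]]

```text
t: 7.85
ee_pos: [650.9, -149.0, 19.5]
orientation: [-2.011, -2.413, 0.0]
ft_force: [-0.4, -0.7, -1.2]
width: 45.7
grasp_force: 30.0
```

Emit:
jog_arm:
  commands:
    - [-1,[0,0,0.005],[0,0,0]]
    - [-1,[0,0,0],[0,0,0]]
    - [-1,[0,0,0],[0,0,0]]

```text
t: 8.15
ee_pos: [651.0, -149.1, 19.2]
orientation: [2.011, 2.413, 0.0]
ft_force: [-0.8, 1.0, 0.6]
width: 45.4
grasp_force: 30.0
```

Emit:
jog_arm:
  commands:
    - [1,[0,0,0],[0,0,0]]
    - [1,[0,0,0],[0,0,0]]
    - [1,[0,0,0],[0,0,0]]
    - [1,[0,0,0],[0,0,0]]
    - [1,[0,0,-0.3],[0,0,0]]
    - [1,[0,0,-0.4],[0,0,0]]
    - [1,[-0.3,0,-0.1],[0,0,0]]
    - [1,[-0.3,0,0],[0,0,0]]
    - [1,[0,0,0],[0,0,0]]
    - [1,[0,0,0],[0,0,0]]

```text
t: 9.15
ee_pos: [661.4, -208.4, 98.8]
orientation: [-2.012, -2.412, -0.0]
ft_force: [-0.4, 0.5, -0.1]
width: 88.0
grasp_force: 0.0
```

Emit:
jog_arm:
  commands:
    - [1,[0,0,0],[0,0,0]]
    - [1,[0,0,0],[0,0,0]]

```text
t: 9.35
ee_pos: [661.3, -207.0, 98.5]
orientation: [-2.009, -2.413, 0.001]
ft_force: [0.0, 0.5, 0.2]
width: 87.9
grasp_force: 0.0
```

Run:
```python
from h import *;from workcell import *
o=get_obs();d=get_image("wrist");cv2.imwrite("pics/w3.png",d["image"][60:300,150:490]);np.savez("w3.npz",**d,**o)
print(top(d,o,[650.9,-148.6],26,40,[5,60,60],[20,255,255]))
plan(o,[452,-338,150],28.3+90)
```

```text
z med/5/95 [26.2 24.9 27.3]
[array([ 651.1, -148.5,   46.6,   31.6,   10.4]), array([ 651.5, -148.4,   45.9,   31.6,   10.4])]
t 9.35 tcp [ 661.3 -207.    98.5] yaw 100.44 tilt [-0.0012  0.0005] TURN -0.397 SHIFT [-0.161 -2.464 -0.515]
```

View pics/w3.png

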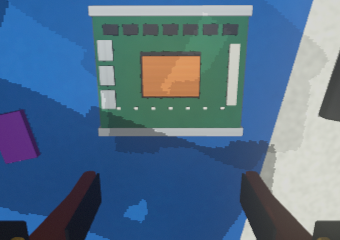

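The plate lies centred and square on the cap, at crop pixel (170,75). The fit is within about 0.5 mm. Next is the large heatsink.

Emit:
jog_arm:
  commands:
    - [1,[0,0,0],[0,0,-0.132]]
    - [1,[0,0,0],[0,0,-0.132]]
    - [1,[0,0,0],[0,0,-0.132]]
    - [1,[-0.167,-0.41,-0.036],[0,0,0]]
    - [1,[-0.167,-0.41,-0.036],[0,0,0]]
    - [1,[-0.167,-0.41,-0.036],[0,0,0]]
    - [1,[-0.167,-0.41,-0.036],[0,0,0]]
    - [1,[-0.167,-0.41,-0.036],[0,0,0]]
    - [1,[-0.167,-0.41,-0.036],[0,0,0]]
    - [1,[0,0,0],[0,0,0]]

```text
t: 10.4
ee_pos: [489.6, -415.9, 121.2]
orientation: [1.618, 2.692, -0.002]
ft_force: [-0.2, 0.3, -0.6]
width: 87.8
grasp_force: 0.0
```

Emit:
jog_arm:
  commands:
    - [1,[0,0,0],[0,0,0]]
    - [1,[0,0,0],[0,0,0]]
    - [1,[0,0,0],[0,0,0]]
    - [1,[0,0,0],[0,0,0]]

```text
t: 10.8
ee_pos: [493.2, -411.4, 120.5]
orientation: [-1.61, -2.697, -0.0]
ft_force: [1.0, -0.6, -0.6]
width: 87.7
grasp_force: 0.0
```

```bash
cat >> h.py <<'E'
def block(d,o,xy,z,r,zmin,n=5):
    "outline of everything higher than zmin within r of xy, read as a face at z"
    P=cloud(d,o);m=((np.hypot(P[...,0]-xy[0],P[...,1]-xy[1])<r)&(P[...,2]>zmin)&(P[...,2]<z+6)).astype(np.uint8)
    m=cv2.morphologyEx(m,cv2.MORPH_CLOSE,np.ones((n,n),np.uint8));m=cv2.morphologyEx(m,cv2.MORPH_OPEN,np.ones((n,n),np.uint8))
    c=max(cv2.findContours(m,cv2.RETR_EXTERNAL,cv2.CHAIN_APPROX_NONE)[0],key=cv2.contourArea).reshape(-1,2)
    return rect(P[...,:2][c[:,1],c[:,0]]),rect(cast(d,c,z,o)),m
E
python3 - <<'E'
from h import *;from workcell import *
o=get_obs();d=get_image("wrist");cv2.imwrite("pics/w4.png",d["image"][0:300,150:490]);np.savez("w4.npz",**d,**o)
a,b,m=block(d,o,[452,-338],26,60,20);print(a,b)
plan(o,[*b[:2],10],b[4])
E
```

```text
[ 459.6 -350.3   61.2   31.9   28.2] [ 459.6 -350.2   55.7   31.8   28.2]
t 10.8 tcp [ 493.2 -411.4  120.5] yaw 118.32 tilt [-0.0002  0.0002] TURN -1.997 SHIFT [0.007 0.699 1.105]
```

View pics/w4.png

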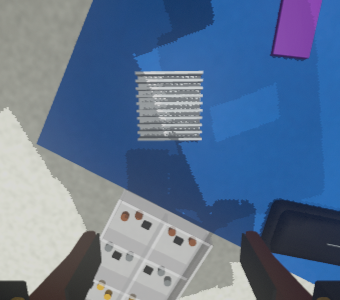

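Run:
```python
from h import *
o=d=dict(np.load("w4.npz"))
for n in(9,13):
    for zm in (18,22):
        a,b,m=block(d,o,[452,-338],26,60,zm,n);print(a,b)
plan(o,[*b[:2],10],b[4]);print(project(d,[[*b[:2],26]],o))
```

```text
[ 453.6 -339.6   61.4   56.2   28.7] [ 453.6 -339.5   56.1   56.   -61.1]
[ 453.6 -339.6   61.4   56.2   28.7] [ 453.6 -339.5   56.1   56.   -61.1]
[ 453.6 -339.6   61.4   56.2   28.7] [ 453.6 -339.5   56.1   56.   -61.1]
[ 453.6 -339.6   61.4   56.2   28.7] [ 453.6 -339.5   56.1   56.   -61.1]
t 10.8 tcp [ 493.2 -411.4  120.5] yaw 118.32 tilt [-0.0002  0.0002] TURN -0.013 SHIFT [8.210e-01 1.000e-03 1.105e+00]
[[319.36010155 106.47791928]]
```

Emit:
jog_arm:
  commands:
    - [1,[0.4,0,0],[0,0,-0.006]]
    - [1,[0.421,0.001,0],[0,0,0]]
    - [1,[0,0,0.3],[0,0,0]]
    - [1,[0,0,0.3],[0,0,0]]
    - [1,[0,0,0.3],[0,0,0]]
    - [1,[0,0,0.2],[0,0,0]]
    - [1,[0,0,0.06],[0,0,0]]
    - [1,[0,0,0],[0,0,0]]
    - [1,[0,0,0],[0,0,0]]
    - [1,[0,0,0],[0,0,0]]

```text
t: 11.85
ee_pos: [454.3, -340.8, 5.9]
orientation: [1.606, 2.698, -0.0]
ft_force: [0.2, -0.5, -0.4]
width: 87.8
grasp_force: 0.0
```

Run:
```python
from h import *;from workcell import *
plan(get_obs(),[453.6,-339.5,4],118.6)
```

```text
t 11.85 tcp [ 454.3 -340.8    5.9] yaw 118.48 tilt [ 0.0016 -0.0013] TURN -0.003 SHIFT [0.015 0.001 0.019]
```

Emit:
jog_arm:
  commands:
    - [1,[0.006,0,0.015],[0,0,-0.001]]
    - [1,[0,0,0],[0,0,0]]
    - [-1,[0,0,0],[0,0,0]]
    - [-1,[0,0,0],[0,0,0]]
    - [-1,[0,0,0],[0,0,0]]
    - [-1,[0,0,0],[0,0,0]]
    - [-1,[0,0,0],[0,0,0]]
    - [-1,[0,0,0],[0,0,0]]
    - [-1,[0,0,0],[0,0,0]]

```text
t: 12.75
ee_pos: [453.2, -339.8, 3.2]
orientation: [-1.606, -2.7, 0.0]
ft_force: [-0.2, 0.0, -0.5]
width: 55.6
grasp_force: 30.0
```

Run:
```python
from h import *;from workcell import *
o=get_obs();print(o["width"],o["grasp_force"]);plan(o,[662,-207.5,100],100.4)
```

```text
55.56674459998281 29.99135971069336
t 12.75 tcp [ 453.2 -339.8    3.2] yaw 118.52 tilt [-0. -0.] TURN 0.403 SHIFT [ 0.924  2.293 -0.968]
```

Emit:
jog_arm:
  commands:
    - [-1,[0,0,-0.2],[0,0,0]]
    - [-1,[0,0,-0.4],[0,0,0]]
    - [-1,[0,0,-0.368],[0,0,0]]
    - [-1,[0,0,0],[0,0,0.134]]
    - [-1,[0,0,0],[0,0,0.134]]
    - [-1,[0,0,0],[0,0,0.135]]
    - [-1,[0.154,0.382,0],[0,0,0]]
    - [-1,[0.154,0.382,0],[0,0,0]]
    - [-1,[0.154,0.382,0],[0,0,0]]
    - [-1,[0.154,0.382,0],[0,0,0]]

```text
t: 13.75
ee_pos: [593.2, -250.6, 99.7]
orientation: [-2.011, -2.413, 0.0]
ft_force: [-0.4, -0.8, -2.4]
width: 55.9
grasp_force: 30.0
```

Emit:
jog_arm:
  commands:
    - [-1,[0.154,0.382,0],[0,0,0]]
    - [-1,[0.154,0.382,0],[0,0,0]]
    - [-1,[0,0,0],[0,0,0]]
    - [-1,[0,0,0],[0,0,0]]
    - [-1,[0,0,0],[0,0,0]]
    - [-1,[0,0,0],[0,0,0]]
    - [-1,[0,0,0],[0,0,0]]

```text
t: 14.45
ee_pos: [661.1, -208.5, 100.0]
orientation: [-2.013, -2.412, 0.0]
ft_force: [-0.1, -0.5, -1.2]
width: 55.8
grasp_force: 30.0
```

Run:
```python
from h import *;from workcell import *
o=get_obs();d=get_image("wrist");cv2.imwrite("pics/w5.png",d["image"][60:320,150:490]);np.savez("w5.npz",**d,**o)
print(o["width"],top(d,o,[651,-148.3],26,40,[5,60,60],[20,255,255])[0])
zt=o["ee_pos"][2]-3.2+26
for n in (9,13):
  a,b,m=block(d,o,o["ee_pos"][:2],zt,45,zt-4,n);print(zt,a,b)
cv2.imwrite("pics/m5.png",m*255)
plan(o,[651,-148.3,30],100.4)
P=cloud(d,o)
for r in range(196,262,3):print(r,np.round(P[r,320],1),d["image"][r,320])
```

```text
z med/5/95 [26.2 24.9 27.3]
55.75801037403281 [ 651.1 -148.5   46.5   31.6   10.2]
122.83077845281916 [ 666.9 -225.9  203.3  107.5  -81.1] [ 661.2 -207.4   72.3   57.2   10.2]
122.83077845281916 [ 671.1 -252.7  149.1  107.5  -81.1] [ 660.9 -207.2   61.1   57.7   10.2]
t 14.45 tcp [ 661.1 -208.5  100. ] yaw 100.31 tilt [-0.0005  0.0001] TURN -0.002 SHIFT [0.61 0.01 0.7 ]
196 [ 661.  -207.8    0.7] [104  67  43]
199 [ 661.5 -210.6    0.9] [104  67  44]
202 [ 656.2 -180.6   99.7] [90 89 86]
205 [ 656.2 -180.7  104.8] [105 104 101]
208 [ 656.2 -180.9  109.5] [103 103  99]
211 [ 656.1 -180.5  115.2] [105 105 101]
214 [ 656.2 -180.8  119.1] [92 91 88]
217 [ 656.1 -180.5  124.1] [177 177 172]
220 [ 656.5 -182.5  123.3] [150 149 145]
223 [ 657.3 -187.   116.4] [95 95 92]
226 [ 657.3 -186.7  121.2] [90 89 86]
229 [ 657.3 -187.2  123.9] [119 118 114]
232 [ 658.3 -192.5  116. ] [90 90 87]
235 [ 658.3 -192.5  119.8] [88 88 85]
238 [ 658.3 -192.3  124.1] [116 115 111]
241 [ 659.3 -197.9  116.1] [106 106 102]
244 [ 659.4 -198.4  118.7] [89 89 85]
247 [ 659.4 -198.8  121.6] [90 89 86]
250 [ 659.7 -200.1  122.5] [119 119 114]
253 [ 660.3 -203.5  119.4] [88 87 85]
256 [ 660.4 -204.4  121.2] [88 88 86]
259 [ 660.5 -204.8  123.7] [119 119 114]
```

View pics/w5.png

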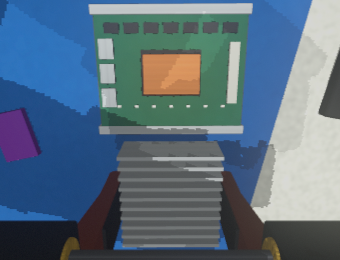

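Emit:
jog_arm:
  commands:
    - [-1,[0.3,0.004,0],[0,0,0]]
    - [-1,[0.306,0.005,0],[0,0,0]]
    - [-1,[0,0,0.3],[0,0,0]]
    - [-1,[0,0,0.25],[0,0,0]]
    - [-1,[0,0,0.1],[0,0,0]]
    - [-1,[0,0,0.02],[0,0,0]]
    - [-1,[0,0,0],[0,0,0]]
    - [-1,[0,0,0],[0,0,0]]
    - [-1,[0,0,0],[0,0,0]]
    - [-1,[0,0,0],[0,0,0]]

```text
t: 15.5
ee_pos: [652.5, -148.0, 33.9]
orientation: [2.011, 2.412, 0.001]
ft_force: [-0.0, 0.5, -1.9]
width: 55.9
grasp_force: 30.0
```

Run:
```python
from h import *;from workcell import *
o=get_obs();print(o["ft_force"]);plan(o,[651.1,-148.7,29.2],100.3)
```

```text
[-0.04416259  0.48259982 -1.91287407]
t 15.5 tcp [ 652.5 -148.    33.9] yaw 100.38 tilt [ 0.0014 -0.0003] TURN 0.002 SHIFT [-0.004 -0.014  0.047]
```

Emit:
jog_arm:
  commands:
    - [-1,[-0.002,-0.01,0.02],[0,0,0]]
    - [-1,[0,0,0.01],[0,0,0]]
    - [-1,[0,0,0],[0,0,0]]
    - [-1,[0,0,0],[0,0,0]]

```text
t: 15.9
ee_pos: [650.9, -148.2, 29.9]
orientation: [-2.011, -2.413, 0.0]
ft_force: [0.4, 0.3, -1.8]
width: 55.8
grasp_force: 30.0
```

Run:
```python
from h import *;from workcell import *
o=get_obs();print(o["ft_force"]);plan(o,[651.1,-148.7,29.2],100.3)
```

```text
[ 0.37608354  0.25369415 -1.75871961]
t 15.9 tcp [ 650.9 -148.2   29.9] yaw 100.39 tilt [-0.0001  0.    ] TURN 0.002 SHIFT [-0.006  0.001  0.007]
```

Emit:
jog_arm:
  commands:
    - [-1,[-0.005,0.001,0.004],[0,0,0]]
    - [-1,[0,0,0.004],[0,0,0]]
    - [-1,[0,0,0.004],[0,0,0]]
    - [-1,[0,0,0],[0,0,0]]
    - [-1,[0,0,0],[0,0,0]]

```text
t: 16.4
ee_pos: [651.2, -148.7, 29.2]
orientation: [2.011, 2.413, 0.0]
ft_force: [-1.8, 0.6, 4.1]
width: 55.7
grasp_force: 30.0
```

Emit:
jog_arm:
  commands:
    - [1,[0,0,0],[0,0,0]]
    - [1,[0,0,0],[0,0,0]]
    - [1,[0,0,0],[0,0,0]]
    - [1,[0,0,0],[0,0,0]]
    - [1,[0,0,-0.3],[0,0,0]]
    - [1,[0,0,-0.4],[0,0,0]]
    - [1,[-0.3,0,-0.2],[0,0,0]]
    - [1,[-0.4,0,0],[0,0,0]]
    - [1,[0,0,0],[0,0,0]]
    - [1,[0,0,0],[0,0,0]]

```text
t: 17.4
ee_pos: [663.4, -218.0, 118.4]
orientation: [-2.013, -2.411, -0.0]
ft_force: [-0.0, 0.8, -0.6]
width: 87.8
grasp_force: 0.0
```

Emit:
jog_arm:
  commands:
    - [1,[0,0,0],[0,0,0]]
    - [1,[0,0,0],[0,0,0]]
    - [1,[0,0,0],[0,0,0]]

```text
t: 17.7
ee_pos: [663.5, -216.4, 118.4]
orientation: [-2.009, -2.414, 0.0]
ft_force: [0.6, -0.1, 0.4]
width: 87.7
grasp_force: 0.0
```

Run:
```python
from h import *;from workcell import *
o=get_obs();d=get_image("wrist");cv2.imwrite("pics/w6.png",d["image"][0:300,150:490]);np.savez("w6.npz",**d,**o)
for n in(9,13):print(block(d,o,[651,-148.5],52,50,46,n)[:2])
yw=np.radians(119.5);plan(o,[481-84*np.cos(yw),314.5-84*np.sin(yw),140],119.5)
```

```text
(array([ 652.2, -150.3,   65.2,   59.5,   10.4]), array([ 651.8, -148.3,   56.1,   55.4,   10.4]))
(array([ 652.1, -150.1,   65.1,   59.5,   10.7]), array([ 651.8, -148.3,   56.1,   55.4,   10.4]))
t 17.7 tcp [ 663.5 -216.4  118.4] yaw 100.45 tilt [-0.0008  0.0004] TURN -0.423 SHIFT [ 4.68   1.026 -0.216]
```

View pics/w6.png

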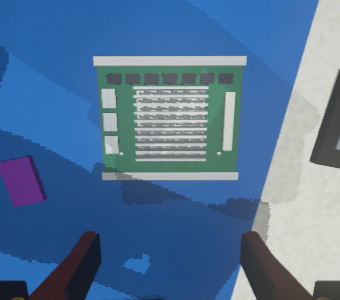

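The large heatsink sits square on the plate, at crop (171,123), within about 0.7 mm of centre. Next is the fan.

Emit:
jog_arm:
  commands:
    - [1,[0,0,0],[0,0,-0.141]]
    - [1,[0,0,0],[0,0,-0.141]]
    - [1,[0,0,0],[0,0,-0.141]]
    - [1,[0.425,0.093,-0.02],[0,0,0]]
    - [1,[0.425,0.093,-0.02],[0,0,0]]
    - [1,[0.425,0.093,-0.02],[0,0,0]]
    - [1,[0.425,0.093,-0.02],[0,0,0]]
    - [1,[0.425,0.093,-0.02],[0,0,0]]
    - [1,[0.425,0.093,-0.02],[0,0,0]]
    - [1,[0.425,0.093,-0.02],[0,0,0]]

```text
t: 18.75
ee_pos: [573.5, 75.5, 133.0]
orientation: [1.584, 2.713, 0.0]
ft_force: [0.8, 0.1, 0.2]
width: 87.9
grasp_force: 0.0
```

Emit:
jog_arm:
  commands:
    - [1,[0.425,0.093,-0.02],[0,0,0]]
    - [1,[0.425,0.093,-0.02],[0,0,0]]
    - [1,[0.425,0.093,-0.02],[0,0,0]]
    - [1,[0.425,0.093,-0.02],[0,0,0]]
    - [1,[0,0,0],[0,0,0]]
    - [1,[0,0,0],[0,0,0]]
    - [1,[0,0,0],[0,0,0]]
    - [1,[0,0,0],[0,0,0]]
    - [1,[0,0,0],[0,0,0]]
    - [1,[0,0,0],[0,0,0]]

```text
t: 19.75
ee_pos: [523.5, 239.1, 140.7]
orientation: [-1.586, -2.712, 0.0]
ft_force: [0.7, 0.1, -0.6]
width: 87.9
grasp_force: 0.0
```

Run:
```python
from h import *;from workcell import *
o=get_obs();d=get_image("wrist");cv2.imwrite("pics/w7.png",d["image"][0:300,150:490]);np.savez("w7.npz",**d,**o)
hsv=cv2.cvtColor(d["image"],cv2.COLOR_BGR2HSV)
for n in(5,13):
  a,b,m=block(d,o,[481,314.5],15,45,8,n);print(a,b)
plan(o,[*b[:2],4],b[4])
```

```text
[481.9 316.7  49.9  49.5 -59.5] [481.8 316.7  49.9  49.5 -59.4]
[481.9 316.7  49.9  49.5 -59.4] [481.8 316.7  49.9  49.5 -59.2]
t 19.75 tcp [523.5 239.1 140.7] yaw 119.34 tilt [-0.0001 -0.0001] TURN -0.033 SHIFT [0.881 0.039 1.367]
```

View pics/w7.png

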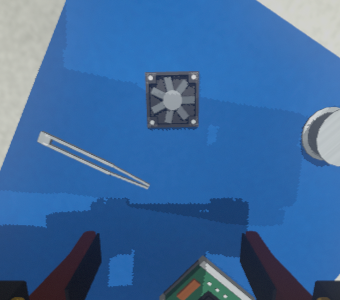

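The fan is at crop (173,100). The tweezers tip at (148,187) is clear of the fingers.

Emit:
jog_arm:
  commands:
    - [1,[0.44,0.02,0],[0,0,-0.03]]
    - [1,[0.441,0.019,0],[0,0,0]]
    - [1,[0,0,0.4],[0,0,0]]
    - [1,[0,0,0.4],[0,0,0]]
    - [1,[0,0,0.35],[0,0,0]]
    - [1,[0,0,0.18],[0,0,0]]
    - [1,[0,0,0.03],[0,0,0]]
    - [1,[0,0,0],[0,0,0]]
    - [1,[0,0,0],[0,0,0]]
    - [1,[0,0,0],[0,0,0]]

```text
t: 20.8
ee_pos: [483.4, 318.6, 6.2]
orientation: [1.552, 2.73, 0.003]
ft_force: [0.7, -0.3, 0.8]
width: 87.5
grasp_force: 0.0
```

Run:
```python
from h import *;from workcell import *
plan(get_obs(),[481.8,316.7,3],120.6)
```

```text
t 20.8 tcp [483.4 318.6   6.2] yaw 120.76 tilt [0.0021 0.0013] TURN 0.004 SHIFT [-0.008 -0.023  0.032]
```

Emit:
jog_arm:
  commands:
    - [1,[0,0,0.015],[0,0,0.002]]
    - [1,[0,0,0],[0,0,0]]
    - [1,[0,0,0],[0,0,0]]
    - [-1,[0,0,0],[0,0,0]]
    - [-1,[0,0,0],[0,0,0]]
    - [-1,[0,0,0],[0,0,0]]
    - [-1,[0,0,0],[0,0,0]]
    - [-1,[0,0,0],[0,0,0]]
    - [-1,[0,0,0],[0,0,0]]
    - [-1,[0,0,0],[0,0,0]]

```text
t: 21.8
ee_pos: [482.4, 318.1, 3.2]
orientation: [-1.555, -2.73, 0.0]
ft_force: [0.1, 0.9, 0.1]
width: 49.8
grasp_force: 30.0
```

Run:
```python
from h import *;from workcell import *
o=get_obs();print(o["width"],o["grasp_force"])
yw=np.radians(100.4);plan(o,[651.3-68*np.cos(yw),-148.5-68*np.sin(yw),125],100.4)
```

```text
49.75671614261904 29.99992400407791
t 21.8 tcp [482.4 318.1   3.2] yaw 120.68 tilt [-0.0001 -0.0001] TURN 0.451 SHIFT [-5.574  0.819 -1.218]
```

Emit:
jog_arm:
  commands:
    - [-1,[0,0,-0.2],[0,0,0]]
    - [-1,[0,0,-0.4],[0,0,0]]
    - [-1,[0,0,-0.4],[0,0,0]]
    - [-1,[0,0,-0.218],[0,0,0]]
    - [-1,[0,0,0],[0,0,0.15]]
    - [-1,[0,0,0],[0,0,0.15]]
    - [-1,[0,0,0],[0,0,0.151]]
    - [-1,[-0.429,0.063,0],[0,0,0]]
    - [-1,[-0.429,0.063,0],[0,0,0]]
    - [-1,[-0.429,0.063,0],[0,0,0]]

```text
t: 22.8
ee_pos: [524.3, 193.9, 125.1]
orientation: [2.01, 2.415, 0.0]
ft_force: [0.8, -0.7, -0.8]
width: 50.0
grasp_force: 30.0
```

Emit:
jog_arm:
  commands:
    - [-1,[-0.429,0.063,0],[0,0,0]]
    - [-1,[-0.429,0.063,0],[0,0,0]]
    - [-1,[-0.429,0.063,0],[0,0,0]]
    - [-1,[-0.429,0.063,0],[0,0,0]]
    - [-1,[-0.429,0.063,0],[0,0,0]]
    - [-1,[-0.429,0.063,0],[0,0,0]]
    - [-1,[-0.429,0.063,0],[0,0,0]]
    - [-1,[-0.429,0.063,0],[0,0,0]]
    - [-1,[-0.429,0.063,0],[0,0,0]]
    - [-1,[-0.426,0.063,0],[0,0,0]]

```text
t: 23.8
ee_pos: [663.6, -217.2, 124.9]
orientation: [-2.011, -2.413, 0.0]
ft_force: [1.8, 0.9, -0.9]
width: 49.7
grasp_force: 30.0
```

Emit:
jog_arm:
  commands:
    - [-1,[0,0,0],[0,0,0]]
    - [-1,[0,0,0],[0,0,0]]
    - [-1,[0,0,0],[0,0,0]]
    - [-1,[0,0,0],[0,0,0]]
    - [-1,[0,0,0],[0,0,0]]
    - [-1,[0,0,0],[0,0,0]]

```text
t: 24.4
ee_pos: [663.5, -214.4, 125.3]
orientation: [2.01, 2.415, 0.0]
ft_force: [-0.3, 0.5, -0.9]
width: 49.9
grasp_force: 30.0
```

Run:
```python
from h import *;from workcell import *
o=get_obs();d=get_image("wrist");cv2.imwrite("pics/w8.png",d["image"][0:300,150:490]);np.savez("w8.npz",**d,**o)
plan(o,[651.3,-148.5,60],100.4);print(o["width"])
for n in(9,13):print(block(d,o,[651,-148.5],52,50,46,n)[:2])
P=cloud(d,o);ex=R.from_rotvec(o["orientation"]).as_matrix()
for c in (305,320,335):
    Q=(P[180:290,c]-o["ee_pos"])@ex;k=(Q[:,2]>-14)&(Q[:,2]<2)&(abs(Q[:,0])<60);s=Q[k];print(c,np.round(np.sort(s[:,0])[[0,1,-3,-2,-1]],1),"front face",np.round(np.median(s[s[:,2]>-9][:,0]),1))
```

```text
t 24.4 tcp [ 663.5 -214.4  125.3] yaw 100.46 tilt [0. 0.] TURN 0.001 SHIFT [ 0.671 -0.001  0.653]
49.88195535900012
(array([ 652.1, -150.3,   65.1,   60. ,   10.3]), array([ 651.7, -148.3,   56.1,   55.8,   10.4]))
(array([ 652.2, -150.3,   65. ,   60. ,   10.3]), array([ 651.8, -148.3,   56. ,   55.8,   10.4]))
305 [-23.8 -23.4  24.5  24.7  24.7] front face 1.1
320 [-23.8 -23.5  24.4  24.4  24.8] front face 9.9
335 [-23.8 -23.7  24.3  24.5  24.5] front face 1.2
```

View pics/w8.png

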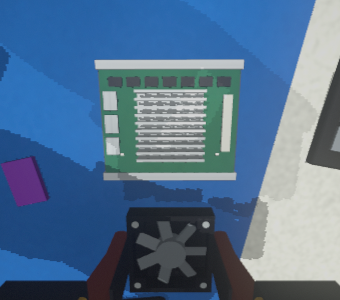

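Emit:
jog_arm:
  commands:
    - [-1,[0.33,0.001,0],[0,0,0.001]]
    - [-1,[0.338,0.001,0],[0,0,0]]
    - [-1,[0,0,0.3],[0,0,0]]
    - [-1,[0,0,0.25],[0,0,0]]
    - [-1,[0,0,0.1],[0,0,0]]
    - [-1,[0,0,0.02],[0,0,0]]
    - [-1,[0,0,0],[0,0,0]]
    - [-1,[0,0,0],[0,0,0]]
    - [-1,[0,0,0],[0,0,0]]
    - [-1,[0,0,0],[0,0,0]]

```text
t: 25.45
ee_pos: [652.2, -149.9, 59.0]
orientation: [2.012, 2.411, 0.001]
ft_force: [0.3, 0.1, -0.7]
width: 49.4
grasp_force: 30.0
```

Emit:
jog_arm:
  commands:
    - [-1,[0,0,0.01],[0,0,0]]
    - [-1,[0,0,0],[0,0,0]]
    - [-1,[0,0,0],[0,0,0]]

```text
t: 25.75
ee_pos: [651.6, -149.7, 57.1]
orientation: [2.012, 2.413, -0.0]
ft_force: [-0.7, -0.1, -1.4]
width: 49.6
grasp_force: 30.0
```

Run:
```python
from h import *;from workcell import *
o=get_obs();print(o["ft_force"]);plan(o,[651.6,-148.7,55.2],100.4)
```

```text
[-0.73138054 -0.12406986 -1.35789465]
t 25.75 tcp [ 651.6 -149.7   57.1] yaw 100.34 tilt [ 0. -0.] TURN -0.001 SHIFT [0.01  0.001 0.019]
```

Emit:
jog_arm:
  commands:
    - [-1,[0.01,0.001,0],[0,0,-0.001]]
    - [-1,[0,0,0.007],[0,0,0]]
    - [-1,[0,0,0.006],[0,0,0]]
    - [-1,[0,0,0.005],[0,0,0]]
    - [-1,[0,0,0.003],[0,0,0]]
    - [-1,[0,0,0],[0,0,0]]
    - [-1,[0,0,0],[0,0,0]]

```text
t: 26.45
ee_pos: [651.6, -148.6, 55.2]
orientation: [-2.011, -2.413, -0.0]
ft_force: [-2.4, 0.9, 4.4]
width: 49.8
grasp_force: 30.0
```

Emit:
jog_arm:
  commands:
    - [1,[0,0,0],[0,0,0]]
    - [1,[0,0,0],[0,0,0]]
    - [1,[0,0,0],[0,0,0]]
    - [1,[0,0,0],[0,0,0]]
    - [1,[0,0,-0.3],[0,0,0]]
    - [1,[0,0,-0.4],[0,0,0]]
    - [1,[-0.3,0,0],[0,0,0]]
    - [1,[-0.4,0,0],[0,0,0]]
    - [1,[0,0,0],[0,0,0]]
    - [1,[0,0,0],[0,0,0]]

```text
t: 27.45
ee_pos: [663.9, -218.1, 124.6]
orientation: [-2.013, -2.411, -0.0]
ft_force: [-0.1, 1.0, -0.6]
width: 87.9
grasp_force: 0.0
```

Emit:
jog_arm:
  commands:
    - [1,[0,0,0],[0,0,0]]
    - [1,[0,0,0],[0,0,0]]
    - [1,[0,0,0],[0,0,0]]

```text
t: 27.75
ee_pos: [664.1, -216.4, 124.8]
orientation: [-2.01, -2.414, 0.0]
ft_force: [-0.2, 0.3, 0.2]
width: 88.0
grasp_force: 0.0
```

Run:
```python
from h import *;from workcell import *
o=get_obs();d=get_image("wrist");cv2.imwrite("pics/w9.png",d["image"][0:300,150:490]);np.savez("w9.npz",**d,**o)
for n in(5,9):print(block(d,o,[651,-148.5],67,45,60,n)[:2])
yw=np.radians(77.5);plan(o,[472.7-84*np.cos(yw),97-84*np.sin(yw),130],77.5)
```

```text
(array([ 652.2, -149.2,   50.1,   49.4,   10.3]), array([ 652.2, -149.1,   50. ,   49.2,   10.4]))
(array([ 652.2, -149.2,   50. ,   49.4,   10.3]), array([ 652.2, -149.1,   50. ,   49.2,   10.4]))
t 27.75 tcp [ 664.1 -216.4  124.8] yaw 100.45 tilt [-0.0004  0.0002] TURN 0.51 SHIFT [ 1.806 -2.547 -0.052]
```

View pics/w9.png

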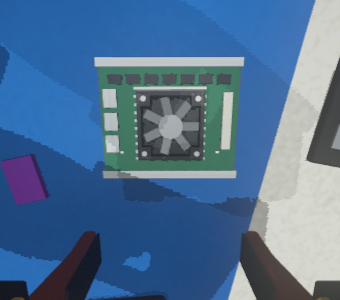

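The fan is centred and square on the heatsink, at crop (171,126). The offset is about 0.9 mm. The small heatsink is last.

Emit:
jog_arm:
  commands:
    - [1,[0,0,0],[0,0,0.17]]
    - [1,[0,0,0],[0,0,0.17]]
    - [1,[0,0,0],[0,0,0.17]]
    - [1,[0.258,-0.364,-0.007],[0,0,0]]
    - [1,[0.258,-0.364,-0.007],[0,0,0]]
    - [1,[0.258,-0.364,-0.007],[0,0,0]]
    - [1,[0.258,-0.364,-0.007],[0,0,0]]
    - [1,[0.258,-0.364,-0.007],[0,0,0]]
    - [1,[0.258,-0.364,-0.007],[0,0,0]]
    - [1,[0.258,-0.364,-0.007],[0,0,0]]

```text
t: 28.8
ee_pos: [453.5, 15.5, 130.1]
orientation: [2.451, 1.965, 0.001]
ft_force: [0.7, 0.4, 0.9]
width: 87.7
grasp_force: 0.0
```

Emit:
jog_arm:
  commands:
    - [1,[0,0,0],[0,0,0]]
    - [1,[0,0,0],[0,0,0]]
    - [1,[0,0,0],[0,0,0]]
    - [1,[0,0,0],[0,0,0]]
    - [1,[0,0,0],[0,0,0]]
    - [1,[0,0,0],[0,0,0]]

```text
t: 29.4
ee_pos: [455.1, 13.7, 129.7]
orientation: [2.452, 1.964, -0.0]
ft_force: [-0.1, 0.1, 0.6]
width: 88.1
grasp_force: 0.0
```

Run:
```python
from h import *;from workcell import *
o=get_obs();d=get_image("wrist");cv2.imwrite("pics/w10.png",d["image"][0:300,150:490]);np.savez("w10.npz",**d,**o)
for n in(7,11):
  a,b,m=block(d,o,[472.7,97],20,35,14,n);print(a,b)
plan(o,[*b[:2],3],b[4])
print(top(d,o,[631,134.4],18,22,[0,0,0],[180,255,75]),project(d,[[631,134.4,18]],o))
```

```text
[474.6  98.3  29.9  27.3 -12.6] [474.6  98.3  28.   27.2 -12.7]
[474.6  98.3  29.9  27.3 -12.6] [474.6  98.3  28.   27.2 -12.7]
t 29.4 tcp [455.1  13.7 129.7] yaw 77.38 tilt [-0.0001 -0.    ] TURN -1.998 SHIFT [-0.004  0.869  1.267]
z med/5/95 [17.6 14.4 19.4]
[array([630.7, 132.7,  28.3,  21.8, -12.7]), array([631.2, 132.9,  26.3,  21. , -12.7])] [[493.8458103   12.76203151]]
```

View pics/w10.png

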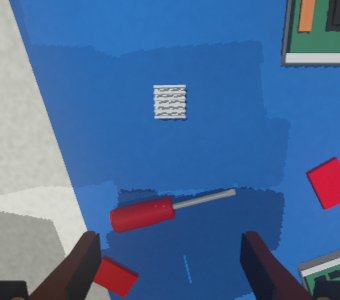

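The small heatsink is at crop (170,102), and the screwdriver at (170,208) is well clear.

Emit:
jog_arm:
  commands:
    - [1,[0.43,0.003,0],[0,0,0]]
    - [1,[0.438,0.002,0],[0,0,0]]
    - [1,[0,0,0.4],[0,0,0]]
    - [1,[0,0,0.4],[0,0,0]]
    - [1,[0,0,0.3],[0,0,0]]
    - [1,[0,0,0.14],[0,0,0]]
    - [1,[0,0,0.02],[0,0,0]]
    - [1,[0,0,0],[0,0,0]]
    - [1,[0,0,0],[0,0,0]]
    - [1,[0,0,0],[0,0,0]]

```text
t: 30.45
ee_pos: [475.2, 98.9, 5.2]
orientation: [2.45, 1.964, 0.003]
ft_force: [-0.2, 0.1, 0.1]
width: 88.0
grasp_force: 0.0
```

Emit:
jog_arm:
  commands:
    - [1,[0,0,0],[0,0,0]]
    - [1,[0,0,0],[0,0,0]]
    - [-1,[0,0,0],[0,0,0]]
    - [-1,[0,0,0],[0,0,0]]
    - [-1,[0,0,0],[0,0,0]]
    - [-1,[0,0,0],[0,0,0]]
    - [-1,[0,0,0],[0,0,0]]
    - [-1,[0,0,0],[0,0,0]]
    - [-1,[0,0,0],[0,0,0]]
    - [-1,[0,0,0],[0,0,0]]

```text
t: 31.45
ee_pos: [474.1, 98.8, 3.8]
orientation: [-2.451, -1.965, 0.0]
ft_force: [-1.3, 0.1, 0.1]
width: 27.7
grasp_force: 30.0
```

Run:
```python
from h import *;from workcell import *
o=get_obs();print(o["width"],o["grasp_force"])
yw=np.radians(77.3);plan(o,[631-60*np.cos(yw),133.7-60*np.sin(yw),100],77.3)
```

```text
27.689466908879467 30.034037232398987
t 31.45 tcp [474.1  98.8   3.8] yaw 77.44 tilt [-0.0001 -0.    ] TURN 0.003 SHIFT [ 0.085  1.454 -0.962]
```

Emit:
jog_arm:
  commands:
    - [-1,[0,0,-0.2],[0,0,0]]
    - [-1,[0,0,-0.4],[0,0,0]]
    - [-1,[0,0,-0.362],[0,0,0.003]]
    - [-1,[0.02,0.364,0],[0,0,0]]
    - [-1,[0.02,0.363,0],[0,0,0]]
    - [-1,[0.02,0.363,0],[0,0,0]]
    - [-1,[0.025,0.364,0],[0,0,0]]
    - [-1,[0,0,0],[0,0,0]]
    - [-1,[0,0,0],[0,0,0]]
    - [-1,[0,0,0],[0,0,0]]

```text
t: 32.45
ee_pos: [616.2, 75.2, 99.5]
orientation: [-2.452, -1.961, 0.003]
ft_force: [-0.3, -0.3, -0.1]
width: 27.7
grasp_force: 30.0
```

Emit:
jog_arm:
  commands:
    - [-1,[0,0,0],[0,0,0]]
    - [-1,[0,0,0],[0,0,0]]
    - [-1,[0,0,0],[0,0,0]]

```text
t: 32.75
ee_pos: [617.4, 75.4, 100.2]
orientation: [-2.453, -1.963, 0.0]
ft_force: [-0.1, 0.0, -0.4]
width: 27.9
grasp_force: 30.0
```

Run:
```python
from h import *;from workcell import *
o=get_obs();d=get_image("wrist");np.savez("w11.npz",**d,**o)
cv2.imwrite("pics/w11.png",cv2.resize(d["image"][60:260,220:420],None,fx=2.5,fy=2.5,interpolation=0))
for v in(45,60,75):print(v,top(d,o,[631,133.7],18,20,[0,0,0],[180,255,v],5))
P=cloud(d,o);ex=R.from_rotvec(o["orientation"]).as_matrix()
for c in (312,320,328):
    Q=(P[180:300,c]-o["ee_pos"])@ex;k=(Q[:,2]>-20)&(Q[:,2]<2)&(abs(Q[:,0])<40);s=np.sort(Q[k][:,0]);print(c,np.round(s[[0,1,2,-5,-4,-3,-2,-1]],1))
plan(o,[631,133.7,40],77.3);print(o["width"])
```

```text
z med/5/95 None
45 [None, None]
z med/5/95 [15.3 13.6 15.9]
60 [None, None]
z med/5/95 [16.1 14.3 19.1]
75 [array([634.1, 124.8,  19.4,   5.9, -12.8]), array([629. , 127.3,   3.4,   3.3, -12.8])]
312 [-14.2 -13.7 -13.2  13.5  13.5  13.6  13.7  13.8]
320 [-14.  -13.8 -13.2  13.5  13.5  13.6  13.6  13.8]
328 [-14.6 -13.6 -12.8  13.5  13.8  13.8  13.8  13.9]
t 32.75 tcp [617.4  75.4 100.2] yaw 77.32 tilt [-0.0001  0.    ] TURN 0.001 SHIFT [0.599 0.004 0.602]
27.908086274214387
```

View pics/w11.png

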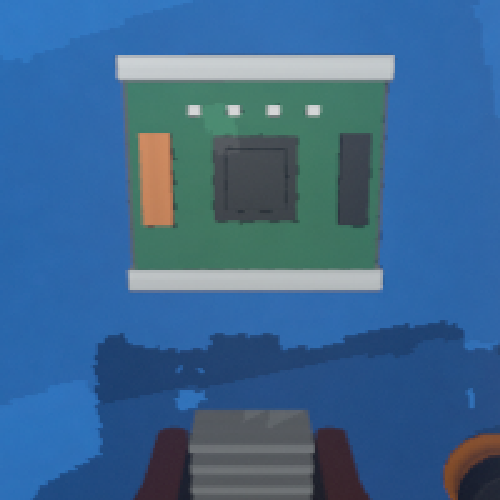

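The chip is the inner square at crop (258,180), with a lower dark frame around it. The held small heatsink is at (252,450).

Run:
```python
from h import *
o=d=dict(np.load("w11.npz"))
hsv=cv2.cvtColor(d["image"],cv2.COLOR_BGR2HSV);print(hsv[132,323],hsv[118,323],hsv[143,308],hsv[127,345])
P=cloud(d,o)
print("prof z",np.round(P[108:152:2,322,2],1))
for z,b in((18,1.8),(15,30)):print(z,top(d,o,[631,133.7],z,23,[0,0,0],[180,75,105],3,b))
print(cast(d,[[220+225/2.5,60+148/2.5],[220+292/2.5,60+148/2.5],[220+292/2.5,60+212/2.5],[220+225/2.5,60+212/2.5]],18,o))
```

```text
[104  36  78] [108  36  84] [106  36  77] [ 79 117 120]
prof z [14.6 14.1 14.7 16.6 15.3 15.6 18.3 18.6 18.  18.4 18.5 19.1 18.7 17.8
 17.6 18.7 18.6 17.5 15.9 15.2 14.9 15. ]
z med/5/95 [17.2 14.3 19.2]
18 [array([633.2, 136.2,  27.7,  27.6, -12.8]), array([633.5, 136.3,  19.9,  19.5, -12.8])]
z med/5/95 [17.2 14.3 19.2]
15 [array([633.1, 136. ,  28.1,  28. , -12.8]), array([633.1, 136. ,  28.1,  28. , -12.8])]
[[626.08253827 147.77197981]
 [647.5493716  142.90789359]
 [643.30255812 122.48475252]
 [621.25432218 127.48268577]]
```

Emit:
jog_arm:
  commands:
    - [-1,[0.31,0.011,0],[0,0,0.002]]
    - [-1,[0.317,0.011,0],[0,0,0]]
    - [-1,[0,0,0.35],[0,0,0]]
    - [-1,[0,0,0.3],[0,0,0]]
    - [-1,[0,0,0.09],[0,0,0]]
    - [-1,[0,0,0],[0,0,0]]
    - [-1,[0,0,0],[0,0,0]]
    - [-1,[0,0,0],[0,0,0]]
    - [-1,[0,0,0],[0,0,0]]
    - [-1,[0,0,0],[0,0,0]]

```text
t: 33.8
ee_pos: [634.5, 135.8, 27.1]
orientation: [2.455, 1.96, 0.002]
ft_force: [0.0, -0.2, -0.8]
width: 27.8
grasp_force: 30.0
```

Emit:
jog_arm:
  commands:
    - [-1,[0,0,0.01],[0,0,0]]
    - [-1,[0,0,0],[0,0,0]]
    - [-1,[0,0,0],[0,0,0]]

```text
t: 34.1
ee_pos: [633.8, 135.8, 25.1]
orientation: [2.455, 1.96, -0.0]
ft_force: [-0.5, -0.9, -0.3]
width: 27.8
grasp_force: 30.0
```

Run:
```python
from h import *;from workcell import *
o=get_obs();print(o["ft_force"]);plan(o,[633.3,136.1,21.8],77.2)
```

```text
[-0.51609022 -0.85424218 -0.33593098]
t 34.1 tcp [633.8 135.8  25.1] yaw 77.21 tilt [-0. -0.] TURN 0.0 SHIFT [ 0.002 -0.006  0.033]
```

Emit:
jog_arm:
  commands:
    - [-1,[0.002,-0.005,0.01],[0,0,0]]
    - [-1,[0,0,0.01],[0,0,0]]
    - [-1,[0,0,0.006],[0,0,0]]
    - [-1,[0,0,0.005],[0,0,0]]
    - [-1,[0,0,0.004],[0,0,0]]
    - [-1,[0,0,0],[0,0,0]]
    - [-1,[0,0,0],[0,0,0]]

```text
t: 34.8
ee_pos: [633.3, 136.1, 21.9]
orientation: [-2.455, -1.96, 0.0]
ft_force: [-2.8, -0.9, 6.0]
width: 27.8
grasp_force: 30.0
```

Emit:
jog_arm:
  commands:
    - [1,[0,0,0],[0,0,0]]
    - [1,[0,0,0],[0,0,0]]
    - [1,[0,0,0],[0,0,0]]
    - [1,[0,0,0],[0,0,0]]
    - [1,[0,0,0],[0,0,0]]
    - [1,[0,0,-0.3],[0,0,0]]
    - [1,[0,0,-0.4],[0,0,0]]
    - [1,[-0.3,0,-0.2],[0,0,0]]
    - [1,[-0.4,0,0],[0,0,0]]
    - [1,[0,0,0],[0,0,0]]

```text
t: 35.8
ee_pos: [617.2, 64.6, 112.4]
orientation: [2.457, 1.956, -0.0]
ft_force: [-0.3, 0.5, 0.4]
width: 88.1
grasp_force: 0.0
```

Emit:
jog_arm:
  commands:
    - [1,[0,0,0],[0,0,0]]
    - [1,[0,0,0],[0,0,0]]
    - [1,[0,0,0],[0,0,0]]
    - [1,[0,0,0],[0,0,0]]

```text
t: 36.2
ee_pos: [617.9, 68.7, 111.1]
orientation: [-2.454, -1.961, 0.001]
ft_force: [-0.4, -0.1, 0.3]
width: 87.8
grasp_force: 0.0
```

Run:
```python
from h import *;from workcell import *
o=get_obs();d=get_image("wrist")
a=d["image"][0:400,150:490]
for n in(7,11):print(block(d,o,[633,136],38,35,30,n)[:2])
s=get_image("scene")["image"][90:340,190:510]
cv2.imwrite("pics/w12.png",np.hstack([a,cv2.resize(s,None,fx=1.3,fy=1.6)]))
```

```text
(array([634.4, 135.5,  30.4,  30. , -11.9]), array([634.3, 135.4,  28. ,  27. , -12.8]))
(array([635. , 135.6,  30.3,  29.4, -13.9]), array([634.5, 135.3,  27.5,  27. , -12.8]))
```

View pics/w12.png

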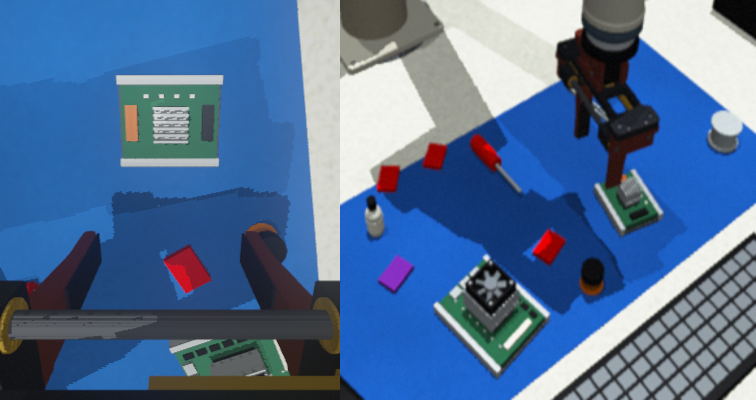

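The small heatsink covers the chip squarely, at (171,125) in the left panel. The stack stands intact at (487,300) in the right panel. The bottle, jar and screwdriver look untouched.

```bash
python3 -c "
from workcell import *
print(close_job())"
```

```text
the job is handed in; nothing more can be done
None
```

The job is handed in at about 36 s: plate, large heatsink and fan are stacked in order on the processor and the small heatsink is on the chip, each measured square and within about 1.3 mm of centre; I saw no bystander disturbed, though the tweezers were not in the final picture.

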